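# Check the tube-fitting case against its picture labels

## Robot

A 6-joint arm with a two-finger parallel gripper is mounted at the origin on the work surface. World frame = base frame: x ahead of the robot, y to its left, z up, the work surface at z = 0. Lengths are in mm, angles in degrees, forces in N, time in s.
With the tool pointing down it reaches from about 300 to 850 mm from the base axis. Payload 4.2 kg.
Tool frame: the origin (TCP) lies at the very end of the fingers, on their centre line; the grasp point (between the pads) lies env.grip_point_offset behind it (env.grip_point_offset is the distance from the TCP to the grasp point, in mm); z points along the fingers, y is the direction in which the jaws open and shut (so a half turn about z gives the same grasp; the last joint's range is limited). The gripper opens to 91 mm and grips with 3 to 60 N. Pads are 32 mm wide; open, the fingers measure 118 mm over their backs; the gripper's body (76 mm by 178 mm) begins 60 mm behind the grasp point.
Start: joints at [75.745, 18.312, 89.639, -0, 72.044, -1.146], TCP at [130.416, 560.031, 213.976] pointing down, gripper open.
Joint ranges: [-177.97, 177.97], [-48.28, 115.42], [12.27, 149.76], [-77.06, 257.06], [2.81, 150.46], [-146.56, 146.56]. Speed limits (degrees/s): [147.25, 147.25, 180, 180, 180, 180].

## Interface

Orientations are given as [roll, pitch, yaw] about the fixed x, y, z axes, in that order (R = Rz(yaw) Ry(pitch) Rx(roll)).
In Python, from workcell import env, grab_frame, camera_params gives the robot as it stands. The module is installed in compiled form; this text tells all that it offers.
- The arm moves only by the shell command python3 -m creep 'ROWS' [OPENING] [FORCE]. ROWS is a JSON object of lists of equal length, an entry for each row: "offset": the shift along the tool's x, y, z in m, a list of three; "rotation": the turn, a rotation vector about the tool's x, y, z in degrees, a list of three. A call has 1 to 5 rows; each row shifts and turns the commanded pose from where the row before left it, along the tool's axes as they then stand; what a row does not reach is not made up. A row lasts 1/8 s, in which the tool goes at most 62.5 mm and 10.7 degrees, less where a joint would pass 70% of its speed; a pose out of reach is approached as far as the arm can. A call is refused whole if a number of a shift passes 0.0625 or a number of a turn 10.7, either way. A call with a gripper value outside its range is refused whole. OPENING is the closure, from 0 (fully open) to 1 (shut), set as the call begins (- or left out, the last holds). The fingers move at their own pace and stop on an object; FORCE is the grip in N (left out, the last holds). Time passes only in rows, so rows that do not move let the fingers close. It gives the time, the measured TCP pose, the force and the opening at its end, in the units of the state.
- env.state(): the state, without advancing time (a new reading comes with each control period).
- grab_frame(name): name is "scene" or "side" or "wrist"; returns the picture (400x640x3 uint8, red, green, blue); there is no depth.
- camera_params(name): a dict with "mtx" (3x3 intrinsics, pixels), "k1" (the pictures are not rectified: a ray, as slopes to the right and down, at radius r is drawn at 1 + k1 r^2 times it, then the intrinsics apply), "R" (3x3) and "t" (3): a world point X has camera coordinates R X + t. Camera axes: x right, y down, z forward; pixel columns grow to the right and rows downward; lengths in mm; the calibration is good to about 2 mm. A picture is of the moment at which its call begins: read the wrist's pose just before it. camera_params takes no time and is no camera call; for the wrist camera it gives the pose at the moment of the call.
- env.job_done(): hands the job in, once; it reports no verdict.
The state is a dict: "time_s": time; "qpos": joint angles; "qvel": joint speeds; "effort": joint torques, N m; "ee_pos": TCP position; "ee_rot": TCP orientation; "force": force on the tool from outside, world axes, zero at the start; "torque": the same for the moment, N m; "gripper_width": finger opening in mm.
Only numpy, scipy, OpenCV 4.12 (cv2) and the standard library are available. Lean on these libraries where they do the work, as an engineer would, in place of code of your own. Each camera call takes 0.05 s, during which the arm holds its last target.

## Task

Swing the clear lid of the tube-fitting case up until it stands about upright and let go of it for a good second, to see that its stiff hinge holds it there. With the lid standing open, check the compartments against the picture labels, one column per label: lay the tee that lies in another fitting's column into the free compartment of the tee column, and take out the round knurled inlet nut, which no label shows, and set it in the metal parts tray on the bench with the other inlet nut. Then close the lid fully, with the other fittings left in their compartments and the rest of the bench left alone.

Things in the scene. Friction and masses are not known exactly. Their poses are not given: they have to be found in the camera images.
- case: Grey plastic case 202 (x) x 284 (y) x 40 high, fixed. Origin: centre of its underside; x towards the hinge side, y left. Walls 4 thick. Six compartments 80 (x) x 90 (y), one fitting each: near row at x = -57, far row at x = 26, columns at y = -93, 0, 93; floor 4 above the bench, dividers 3 thick with tops 26 above the bench. A label ledge, 38 high, runs along the hinge side from x = 66 to 97.
- lid (a joint): Angle of the case's clear lid, rad: 0 shut, 1.57 upright, stop at 2.2. Friction hinge: it stays at any angle where it is left; it takes about 1 to 5 N at the bar to move it either way. Mass about 0.28 kg.
- lid_hinge (a point): Point on the lid's hinge axis, half-way along it, at x = 103, z = 40.5 of the case. Its axes turn with the lid: y along the hinge axis, -x from the hinge to the lid's front edge, z normal to the lid's outer face. The lid is a clear panel 205 x 286 with metal edging, from z = 0 to 5 here.
- lid_bar (a point): Centre of the round steel pull bar on the lid's outer face near its front edge: 10 in diameter, 90 long along the hinge direction, with an 8 thick post at each end. Its axis is 184 from the hinge along the lid, 21 from the lid's front edge, and 33 above the panel's outer face (37 above the panel's underside, where the hinge axis lies). Axes as lid_hinge.
- label_tee: White picture label 30 x 80 with a dark T, on the ledge at the far end of the column that holds tees. Origin at the underside of the label, 38 above the bench; axes parallel to the case's. From here its column's near compartment is centred at x = -138.5, y = 0, its far one at x = -55.5, y = 0, floor at z = -34. Which column has which label varies.
- label_union: As label_tee, with a straight bar picture thickened at both ends: the column of the straight union.
- label_elbow: As label_tee, with an L-shaped picture: the column of the elbow.
- tee_a_c (a point): Steel tee lying flat, one of two alike; either may be the misplaced one. Point at the centre of its plan outline, half-way up; 18 high. Run 64 long along y, its axis at x = 11.5; the branch points along -x to x = -20.5. Each arm ends in a hexagon nut 18 long, 20 wide; the branch nut, a good grasp across y, spans x = -20.5 to -2.5, y = -10 to 10. 0.14 kg.
- tee_b_c (a point): The other tee, as tee_a_c.
- nut_c (a point): Steel knurled inlet nut wrongly packed in the case: round, standing, 28 in diameter and 20 high, with a small hole in its top. Point at its centre, 10 above what it stands on. 0.06 kg.
- union_c (a point): Straight steel union, 64 long (y) by 20 by 18 high, rightly packed. Point at its centre, half-way up.
- elbow_c (a point): Steel elbow, L-shaped, about 42 by 42 by 18 high, rightly packed. Point at the centre of its plan outline, half-way up.
- tray: Open aluminium parts tray on the bench, left or right of the case, fixed: 158 (x) by 118 (y) by 22 high, walls and floor 4 thick. Origin at the centre of its underside.
- nut_own_c (a point): The inlet nut that already lies in the tray, same size as nut_c; point at its centre.
- vial_rack: White rack of small capped vials, 150 by 110 by 38 high, on the other side of the case, fixed. Origin at the centre of its underside.
- spanner: Loose open-ended spanner, about 150 long, lying on the bench just behind the case.
- solvent: Amber bottle, 64 in diameter, 125 high, loose, behind the case to the left.
- septa_jar: Small clear jar, 54 in diameter, 55 high, loose, behind the case to the right.
- hs_vial: Glass vial, 23 in diameter, 75 high, loose, behind the case.
- beaker: Small glass beaker, 56 in diameter, 65 high, loose, behind the case.
Not all that is in view belongs to the job. Of the things that look like the tray, take the one that is farthest from the robot's base at the start.

How it is judged (in metres and radians):
On the way, in this order (a step that is already met when the one before it is completed fails the run):
1. the lid stands about upright (1.2 to 2.0 rad), still and touched by nothing of the robot, for 0.8 s (value of joint lid between 1.2 and 2 rad and velocity of joint lid between -0.05 and 0.05 rad/s and contact force between lid and the arm below 0.1 N and contact force between lid and the fingers below 0.1 N), for 0.8 s.
2. with the lid still standing open, both tees lie in the tee column in separate compartments, the knurled nut lies in the tray, and all are released (value of joint lid above 1.1 rad and x of tee_a_c in the frame of label_tee between -0.172 and -0.022 m and y of tee_a_c in the frame of label_tee between -0.041 and 0.041 m and z of tee_a_c in the frame of label_tee between -0.036 and -0.018 m and x of tee_b_c in the frame of label_tee between -0.172 and -0.022 m and y of tee_b_c in the frame of label_tee between -0.041 and 0.041 m and z of tee_b_c in the frame of label_tee between -0.036 and -0.018 m and distance between tee_a_c and tee_b_c above 0.05 m and x of union_c in the frame of label_union between -0.172 and -0.022 m and y of union_c in the frame of label_union between -0.041 and 0.041 m and z of union_c in the frame of label_union between -0.036 and -0.018 m and x of elbow_c in the frame of label_elbow between -0.172 and -0.022 m and y of elbow_c in the frame of label_elbow between -0.041 and 0.041 m and z of elbow_c in the frame of label_elbow between -0.036 and -0.018 m and x of nut_c in the frame of tray between -0.072 and 0.072 m and y of nut_c in the frame of tray between -0.052 and 0.052 m and z of nut_c in the frame of tray between 0 and 0.022 m and contact force between each of tee_a, tee_b, nut and the arm below 0.1 N and contact force between each of tee_a, tee_b, nut and the fingers below 0.1 N and linear speed of each of tee_a, tee_b, nut below 0.02 m/s), for 0.2 s.
At the end, for the whole second after the job is handed in: The lid is shut (below 0.03 rad); the centres of both tees lie within the tee column, flat on its floor and over 50 mm apart (one per compartment); union and elbow lie in their own columns; the knurled nut lies on the floor of the tray; all at rest and released (value of joint lid below 0.03 rad and x of tee_a_c in the frame of label_tee between -0.172 and -0.022 m and y of tee_a_c in the frame of label_tee between -0.041 and 0.041 m and z of tee_a_c in the frame of label_tee between -0.036 and -0.018 m and x of tee_b_c in the frame of label_tee between -0.172 and -0.022 m and y of tee_b_c in the frame of label_tee between -0.041 and 0.041 m and z of tee_b_c in the frame of label_tee between -0.036 and -0.018 m and distance between tee_a_c and tee_b_c above 0.05 m and x of union_c in the frame of label_union between -0.172 and -0.022 m and y of union_c in the frame of label_union between -0.041 and 0.041 m and z of union_c in the frame of label_union between -0.036 and -0.018 m and x of elbow_c in the frame of label_elbow between -0.172 and -0.022 m and y of elbow_c in the frame of label_elbow between -0.041 and 0.041 m and z of elbow_c in the frame of label_elbow between -0.036 and -0.018 m and x of nut_c in the frame of tray between -0.072 and 0.072 m and y of nut_c in the frame of tray between -0.052 and 0.052 m and z of nut_c in the frame of tray between 0 and 0.022 m and linear speed of each of tee_a, tee_b, nut below 0.02 m/s and velocity of joint lid below 0.05 rad/s); the robot touches nothing.
It fails at once if a rightly packed union or elbow is shifted by more than 25 mm (distance of any of union_c, elbow_c from where it was at the start of the episode above 0.025 m).
It fails at once if another thing on the bench, or the nut already in the tray, is shifted by more than 30 mm or knocked over (distance of any of spanner, solvent, septa_jar, hs_vial, beaker, nut_own_c from where it was at the start of the episode above 0.03 m or angle between any of solvent, septa_jar, hs_vial, beaker's own z axis and vertical above 0.5 rad).
It also fails if it takes over 72 s, if anything falls off the work surface, if the arm or the gripper's body presses on something with over 40 N, if the wrist force passes 120 N, or if a joint passes its speed limit or range.

## Working session

There is one attempt and no reset: what is moved stays moved. The work goes in short steps, Python scripts to look and compute and a shell command to move; the robot and the scene stay as the last step left them, time stands still between calls to the robot, and variables do not carry over. Pictures are saved under pics/ and viewed, and the job is handed in when it is done.

```bash
mkdir -p pics; cat > h.py <<'E'
import numpy as np, cv2
from workcell import env, grab_frame, camera_params
def snap(name,fn):
    p=camera_params(name); im=grab_frame(name)
    cv2.imwrite('pics/'+fn+'.png',im[:,:,::-1]); np.savez('pics/'+fn+'.npz',im=im,**{k:np.array(p[k]) for k in p}); return im,p
def load(fn):
    d=np.load('pics/'+fn+'.npz'); return d['im'],{k:d[k] for k in ('mtx','k1','R','t')}
def ray(p,uv):
    K=np.array(p['mtx']);d=np.array([(uv[0]-K[0,2])/K[0,0],(uv[1]-K[1,2])/K[1,1]])
    s=d.copy()
    for _ in range(30): s=d/(1+float(p['k1'])*(s@s))
    R=np.array(p['R']);t=np.array(p['t']).ravel()
    return -R.T@t, R.T@np.array([s[0],s[1],1])
def onz(p,uv,z):
    c,v=ray(p,uv); return c+v*(z-c[2])/v[2]
def proj(p,X):
    R=np.array(p['R']);t=np.array(p['t']).ravel();c=R@np.array(X,float)+t
    s=c[:2]/c[2]; s=s*(1+float(p['k1'])*(s@s)); K=np.array(p['mtx'])
    return np.array([K[0,0]*s[0]+K[0,2],K[1,1]*s[1]+K[1,2]])
E
python3 - <<'E'
from h import *
for n in ('scene','side','wrist'):
    im,p=snap(n,n+'0'); print(n,p)
print(env.state(),env.grip_point_offset)
E
```

```text
scene {'mtx': array([[458.97230143,   0.        , 317.69040313],
       [  0.        , 458.97230143, 193.3581692 ],
       [  0.        ,   0.        ,   1.        ]]), 'k1': -0.016835291235034737, 'R': array([[ 0.19265664,  0.98126533,  0.00133221],
       [ 0.59965716, -0.11665878, -0.7917083 ],
       [-0.77672049,  0.15332672, -0.61089786]]), 't': array([-114.68282524, -229.87253137, 1710.50624017])}
side {'mtx': array([[478.35591736,   0.        , 315.29080464],
       [  0.        , 478.35591736, 196.91975846],
       [  0.        ,   0.        ,   1.        ]]), 'k1': -0.056676626261648884, 'R': array([[ 0.91482606, -0.40383964, -0.00261072],
       [-0.19684774, -0.44025985, -0.87602639],
       [ 0.35262479,  0.80192569, -0.48225611]]), 't': array([-465.17641977,  189.29954748, 1071.67323962])}
wrist {'mtx': array([[350.4934303 ,   0.        , 319.64989163],
       [  0.        , 350.4934303 , 199.97116611],
       [  0.        ,   0.        ,   1.        ]]), 'k1': -0.02322765427201568, 'R': array([[ 2.27454109e-01,  9.73788527e-01, -7.30229136e-04],
       [ 9.37981064e-01, -2.18888723e-01,  2.68848006e-01],
       [ 2.61641265e-01, -6.18355249e-02, -9.63182338e-01]]), 't': array([-574.55511223,  -29.38447807,  391.10755671])}
{'time_s': 0.15, 'qpos': array([ 7.57445827e+01,  1.83431017e+01,  8.96903119e+01, -1.40047902e-03,
        7.20434557e+01, -1.14660421e+00]), 'qvel': array([ 0.07256896, -0.16784447, -0.23207213, -0.1406471 ,  0.10214832,
       -0.07936785]), 'effort': array([ 6.35014621e-04, -4.12771726e+01, -2.32156849e+01,  7.26611260e-02,
        4.33080224e-02, -1.08682098e-04]), 'ee_pos': array([130.33115701, 559.64663377, 213.3149278 ]), 'ee_rot': array([-1.79923119e+02, -2.06791299e-04,  1.66891619e+02]), 'force': array([-1.11849   , -0.25327642,  0.13019783]), 'torque': array([-0.00175207, -0.0187078 ,  0.02844471]), 'gripper_width': 91.36388513205884} 18.8
```

View pics/scene0.png

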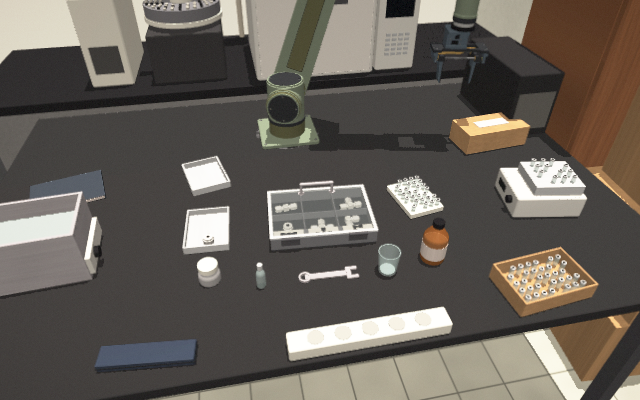

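View pics/side0.png

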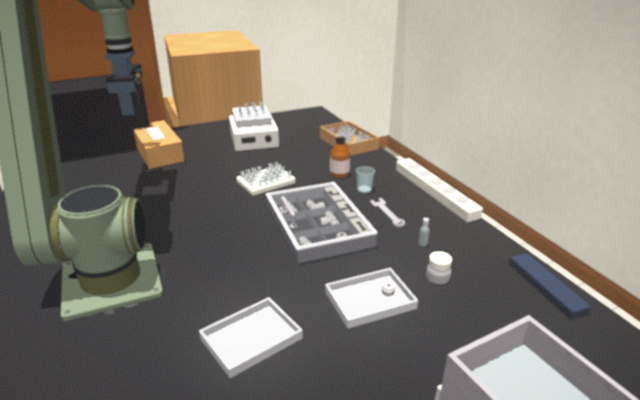

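View pics/wrist0.png

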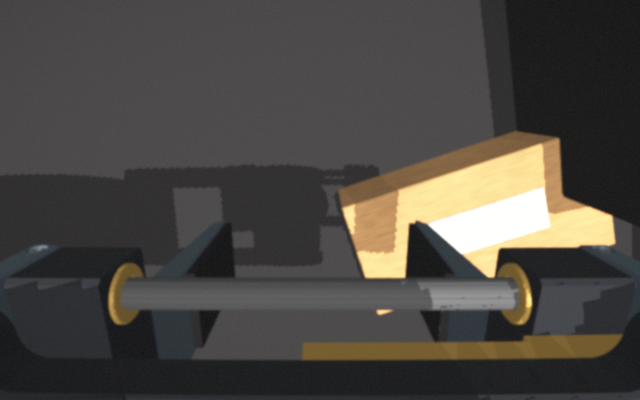

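The scene view shows the case at (320,215) with its bar at (318,185). The rack is at (415,195), with two tray-like things at (207,175), empty, and (207,230), with a nut. I'll enlarge both areas.

```bash
python3 - <<'E'
from h import *
im,p=load('scene0')
c=im[170:255,170:400]; cv2.imwrite('pics/c1.png',cv2.resize(c,None,fx=3.4,fy=3.4,interpolation=cv2.INTER_CUBIC)[:,:,::-1])
im,p=load('side0')
c=im[170:350,190:440]; cv2.imwrite('pics/c2.png',cv2.resize(c,None,fx=3.2,fy=3.2,interpolation=cv2.INTER_CUBIC)[:,:,::-1])
E
```

```text
(no output)
```

View pics/c1.png

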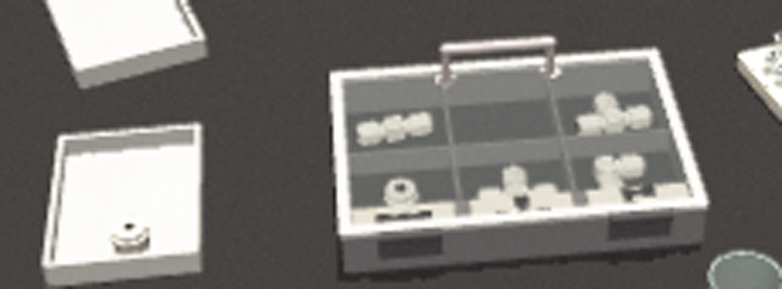

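View pics/c2.png

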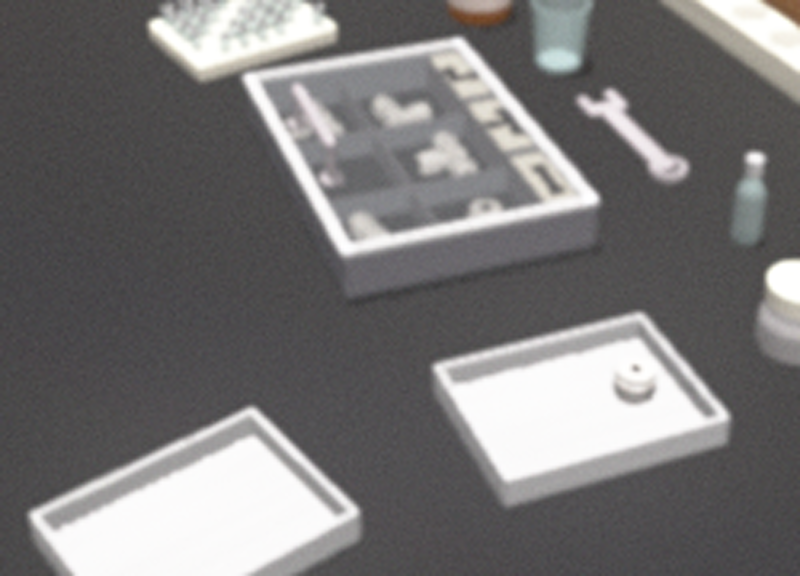

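```bash
python3 - <<'E'
from h import *
_,ps=load('scene0');_,pd=load('side0')
A=[(330,73),(658,50),(708,207),(342,232)]
B=[(347,250),(245,76),(463,39),(598,203)]
f1=lambda u:(u[0]/3.4+170-.35,u[1]/3.4+170-.35)
f2=lambda u:(u[0]/3.2+190-.35,u[1]/3.2+170-.35)
# order: near-right, near-left, far-left, far-right (robot view)
P=np.array([onz(ps,f1(u),45.5) for u in A]);Q=np.array([onz(pd,f2(u),45.5) for u in B])
print(P.round(1));print(Q.round(1))
L=np.array([[-102,-143],[-102,143],[103,143],[103,-143]],float)
for M in (P,Q,(P+Q)/2):
    X=M[:,:2];c=X.mean(0);l=L.mean(0);H=(L-l).T@(X-c);th=np.arctan2(H[0,1]-H[1,0],H[0,0]+H[1,1])
    R=np.array([[np.cos(th),-np.sin(th)],[np.sin(th),np.cos(th)]]);o=c-R@l
    print('case',o.round(1),np.degrees(th).round(2),'res',(X-(L@R.T+o)).round(1).tolist())
# tray top rim z22
A=[(58,137),(203,124),(203,255),(42,268)] # near-right, near-left, far-left, far-right (rim)
B=[(507,485),(434,370),(641,315),(728,418)]
for f,p,C in ((f1,ps,A),(f2,pd,B)): 
    X=np.array([onz(p,f(u),22) for u in C]); print('tray',X[:,:2].round(1).tolist(),X.mean(0).round(1))
print('nutown',onz(ps,f1((131,230)),24),onz(pd,f2((636,368)),24))
# bar tri
def tri(a,b):
    (c1,v1),(c2,v2)=a,b
    s=np.linalg.lstsq(np.c_[v1,-v2],c2-c1,rcond=None)[0];return (c1+v1*s[0]+c2+v2*s[1])/2
print('bar ends?',[onz(ps,f1(u),78.5).round(1) for u in((443,46),(553,41))],[onz(pd,f2(u),78.5).round(1) for u in((330,142),(298,87))])
E
```

```text
[[ 409.9 -116.1   45.5]
 [ 431.7  170.8   45.5]
 [ 637.   153.7   45.5]
 [ 610.8 -128.4   45.5]]
[[ 415.1 -113.3   45.5]
 [ 432.8  168.3   45.5]
 [ 637.7  154.5   45.5]
 [ 612.  -133.4   45.5]]
case [521.9  20. ] -4.59 res [[1.1, -1.8], [0.1, 0.1], [1.1, -0.6], [-2.3, 2.4]]
case [523.9  19.1] -4.51 res [[4.1, 2.2], [-0.7, -1.4], [-0.2, 1.0], [-3.3, -1.8]]
case [522.9  19.6] -4.55 res [[2.6, 0.2], [-0.3, -0.7], [0.4, 0.2], [-2.8, 0.3]]
tray [[423.8, -349.2], [429.6, -228.2], [590.9, -235.1], [581.8, -356.7]] [ 506.5 -292.3   22. ]
tray [[422.8, -352.5], [428.1, -235.3], [586.4, -240.3], [580.4, -356.6]] [ 504.4 -296.2   22. ]
nutown [ 553.94847565 -289.20261219   24.        ] [ 551.24094349 -291.00641614   24.        ]
bar ends? [array([434.1, -20.6,  78.5]), array([444.9,  72.5,  78.5])] [array([440.2, -18.4,  78.5]), array([448.3,  73.8,  78.5])]
```

The case origin is about (522.5, 19.6) with yaw −4.55°. The columns from the left are elbow, tee and union. The stray tee is left-near, the tee column's near compartment is free, and the nut is right-far. Of the two tray-like things, scene (207,230) at x≈505 is farther from the base and holds the other nut. The second, at (207,175), is nearer and empty. Next I'll write a helper that works out the moves.

```bash
cat >> h.py <<'E'
from scipy.spatial.transform import Rotation as Ro
def plan(pos,yaw,n,roll=180.,pitch=0.):
    s=env.state();p=np.array(s['ee_pos'])
    R0=Ro.from_euler('xyz',s['ee_rot'],degrees=True);R1=Ro.from_euler('xyz',[roll,pitch,yaw],degrees=True)
    rv=(R0.inv()*R1).as_rotvec(degrees=True)
    st=(np.array(pos,float)-p)/n; R=R0; O=[]
    for i in range(n):
        O.append((R.inv().apply(st)/1000).round(4).tolist()); R=R*Ro.from_rotvec(rv/n,degrees=True)
    print('rot/row',(rv/n).round(2),'n',n)
    for i in range(0,n,5): print(O[i:i+5])
C0=np.array([522.5,19.6]);CY=-4.55
def c2w(x,y,z=0):
    a=np.radians(CY);return np.array([C0[0]+x*np.cos(a)-y*np.sin(a),C0[1]+x*np.sin(a)+y*np.cos(a),z])
E
python3 - <<'E'
from h import *
p=camera_params('wrist');s=env.state();c=-np.array(p['R']).T@p['t'];print('cam in tool',Ro.from_euler('xyz',s['ee_rot'],degrees=True).inv().apply(c-s['ee_pos']))
print('bar',c2w(-81,0,77.5))
plan([441.8,26,190],85.45,12)
E
```

```text
cam in tool [ 7.64671808e+01  6.92279830e-02 -1.70984812e+02]
bar [441.75527266  26.02565226  77.5       ]
rot/row [-0.01  0.    6.79] n 12
[[-0.0354, -0.0374, 0.002], [-0.0395, -0.033, 0.002], [-0.0432, -0.0281, 0.002], [-0.0462, -0.0228, 0.002], [-0.0485, -0.0172, 0.002]]
[[-0.0502, -0.0113, 0.002], [-0.0512, -0.0053, 0.002], [-0.0515, 0.0008, 0.002], [-0.051, 0.0069, 0.002], [-0.0499, 0.0129, 0.0019]]
[[-0.048, 0.0187, 0.0019], [-0.0454, 0.0242, 0.0019]]
```

```bash
python3 -m creep '{"offset":[[-0.0354,-0.0374,0.002],[-0.0395,-0.033,0.002],[-0.0432,-0.0281,0.002],[-0.0462,-0.0228,0.002],[-0.0485,-0.0172,0.002]],"rotation":[[0,0,6.79],[0,0,6.79],[0,0,6.79],[0,0,6.79],[0,0,6.79]]}'
python3 -m creep '{"offset":[[-0.0502,-0.0113,0.002],[-0.0512,-0.0053,0.002],[-0.0515,0.0008,0.002],[-0.051,0.0069,0.002],[-0.0499,0.0129,0.002]],"rotation":[[0,0,6.79],[0,0,6.79],[0,0,6.79],[0,0,6.79],[0,0,6.79]]}'
python3 -m creep '{"offset":[[-0.048,0.0187,0.002],[-0.0454,0.0242,0.002],[0,0,0],[0,0,0]],"rotation":[[0,0,6.79],[0,0,6.79],[0,0,0],[0,0,0]]}'
python3 - <<'E'
from h import *
snap('wrist','w1'); plan([441.8,26,150],85.45,2)
E
```

```text
time_s: 0.78
ee_pos: [260.6, 336.0, 203.8]
ee_rot: [180.0, 0.0, 132.7]
force: [0.8, 0.5, -0.8]
gripper_width: 91.3
time_s: 1.4
ee_pos: [390.4, 113.7, 193.9]
ee_rot: [180.0, -0.0, 98.8]
force: [0.5, 0.1, -0.4]
gripper_width: 91.2
time_s: 1.9
ee_pos: [441.1, 26.6, 189.6]
ee_rot: [-179.9, -0.0, 85.4]
force: [-0.9, 1.1, -0.7]
gripper_width: 91.1
rot/row [-0.03 -0.01  0.01] n 2
[[-0.0005, 0.0004, 0.0199], [-0.0005, 0.0004, 0.0199]]
```

View pics/w1.png

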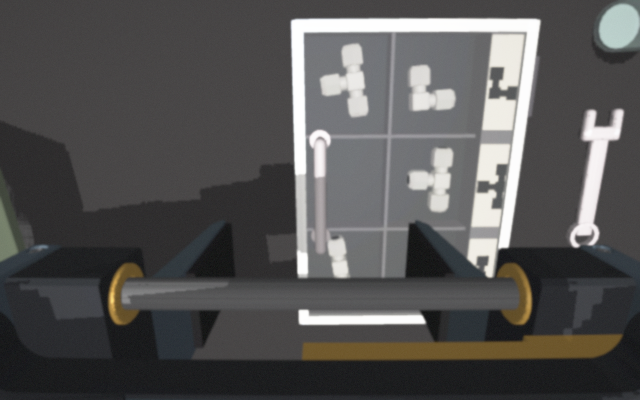

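The wrist view shows the case with its bar at (320,140–250). The stray tee is at (345,80), the elbow at (430,90), the proper tee at (432,180) and the union at (338,255). I'll refine the bar and case positions from this view and check the labels.

```bash
python3 - <<'E'
from h import *
im,p=load('w1')
for u in ((320,140),(320.5,245)): print('bar',onz(p,u,77.5).round(1))
for u,l in (((293,21),(-102,143)),((538,20),(103,143)),((299,322),(-102,-143))): print(onz(p,u,45.5).round(1),c2w(*l).round(1))
for u in ((351,46),(357,113),(322,85)): print('tee',onz(p,u,13).round(1))
c=im[0:280,290:560];cv2.imwrite('pics/c3.png',cv2.resize(c,None,fx=2.1,fy=2.1,interpolation=cv2.INTER_CUBIC)[:,:,::-1])
E
```

```text
bar [444.5  73.7  77.5]
bar [437.7 -16.6  77.5]
[430.  169.1  45.5] [432.2 170.2   0. ]
[632.1 154.7  45.5] [636.5 154.    0. ]
[ 407.6 -113.9   45.5] [ 409.5 -114.9    0. ]
tee [479.4 150.6  13. ]
tee [481.7  90.   13. ]
tee [450.1 118.5  13. ]
```

View pics/c3.png

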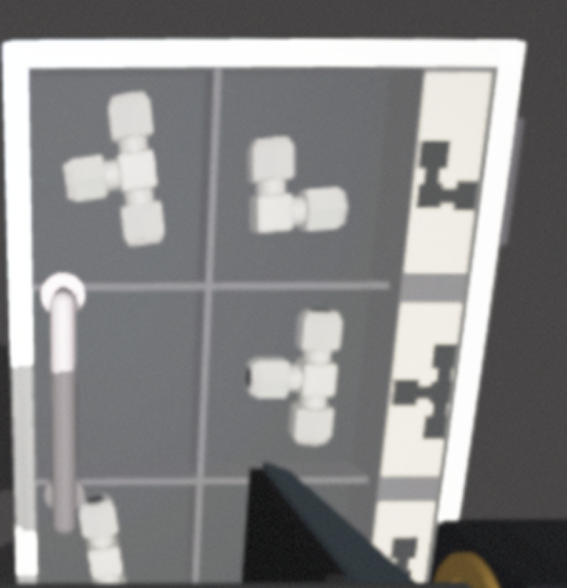

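The labels confirm elbow for the left column and T for the middle one. I'll descend onto the bar and grip it.

```bash
python3 -m creep '{"offset":[[0,0.0005,0.043],[0,0,0.043],[0,0,0.03],[0,0,0.0145],[0,0,0]],"rotation":[[0,0,0],[0,0,0],[0,0,0],[0,0,0],[0,0,0]]}'
python3 -m creep '{"offset":[[0,0,0],[0,0,0],[0,0,0],[0,0,0],[0,0,0]],"rotation":[[0,0,0],[0,0,0],[0,0,0],[0,0,0],[0,0,0]]}' 1 15
python3 -m creep '{"offset":[[0,0,0],[0,0,0],[0,0,0],[0,0,0]],"rotation":[[0,0,0],[0,0,0],[0,0,0],[0,0,0]]}'
```

```text
time_s: 2.58
ee_pos: [440.9, 27.5, 58.8]
ee_rot: [-179.8, 0.0, 85.6]
force: [-0.0, -0.4, -0.3]
gripper_width: 91.0
time_s: 3.2
ee_pos: [442.3, 26.2, 59.5]
ee_rot: [180.0, -0.0, 85.4]
force: [0.6, -0.1, 0.4]
gripper_width: 44.4
time_s: 3.7
ee_pos: [441.1, 26.3, 59.3]
ee_rot: [-179.9, 0.0, 85.4]
force: [-2.6, 0.4, 2.0]
gripper_width: 9.6
```

```bash
python3 - <<'E'
import numpy as np
f=lambda t:np.array([-184*np.cos(t)+37*np.sin(t),184*np.sin(t)+37*np.cos(t)])
t=np.radians(np.arange(0,89,4.4)); 
P=np.array([f(a) for a in t]);d=np.diff(P,axis=0)/1000
print([[0,round(a,4),round(-b,4)] for a,b in d])
E
```

```text
[[0, np.float64(0.0034), np.float64(-0.014)], [0, np.float64(0.0044), np.float64(-0.0137)], [0, np.float64(0.0055), np.float64(-0.0133)], [0, np.float64(0.0065), np.float64(-0.0129)], [0, np.float64(0.0075), np.float64(-0.0123)], [0, np.float64(0.0084), np.float64(-0.0117)], [0, np.float64(0.0093), np.float64(-0.011)], [0, np.float64(0.0101), np.float64(-0.0103)], [0, np.float64(0.0108), np.float64(-0.0095)], [0, np.float64(0.0115), np.float64(-0.0086)], [0, np.float64(0.0122), np.float64(-0.0077)], [0, np.float64(0.0127), np.float64(-0.0068)], [0, np.float64(0.0132), np.float64(-0.0058)], [0, np.float64(0.0136), np.float64(-0.0047)], [0, np.float64(0.0139), np.float64(-0.0037)], [0, np.float64(0.0142), np.float64(-0.0026)], [0, np.float64(0.0143), np.float64(-0.0015)], [0, np.float64(0.0144), np.float64(-0.0004)], [0, np.float64(0.0144), np.float64(0.0007)], [0, np.float64(0.0143), np.float64(0.0018)]]
```

```bash
python3 -m creep '{"offset":[[0,0.0034,-0.014],[0,0.0044,-0.0137],[0,0.0055,-0.0133],[0,0.0065,-0.0129],[0,0.0075,-0.0123]],"rotation":[[0,0,0],[0,0,0],[0,0,0],[0,0,0],[0,0,0]]}'
```

```text
time_s: 4.32
ee_pos: [466.7, 24.5, 124.8]
ee_rot: [-179.6, -0.0, 85.4]
force: [-5.2, 1.8, -3.3]
gripper_width: 9.4
```

```bash
python3 -m creep '{"offset":[[0,0.0084,-0.0117],[0,0.0093,-0.011],[0,0.0101,-0.0103],[0,0.0108,-0.0095],[0,0.0115,-0.0086]],"rotation":[[0,0,0],[0,0,0],[0,0,0],[0,0,0],[0,0,0]]}'
python3 -m creep '{"offset":[[0,0.0122,-0.0077],[0,0.0127,-0.0068],[0,0.0132,-0.0058],[0,0.0136,-0.0047],[0,0.0139,-0.0037]],"rotation":[[0,0,0],[0,0,0],[0,0,0],[0,0,0],[0,0,0]]}'
```

```text
time_s: 4.95
ee_pos: [514.1, 21.0, 177.1]
ee_rot: [-179.3, -0.1, 85.4]
force: [-14.3, 3.5, 11.2]
gripper_width: 9.4
time_s: 5.58
ee_pos: [584.0, 15.8, 207.2]
ee_rot: [-179.9, -0.1, 85.4]
force: [-4.5, 3.2, 4.1]
gripper_width: 9.7
```

```bash
python3 -m creep '{"offset":[[0,0.0142,-0.0026],[0,0.0143,-0.0015],[0,0.0144,-0.0004],[0,0.0144,0.0007],[0,0.0143,0.0018]],"rotation":[[0,0,0],[0,0,0],[0,0,0],[0,0,0],[0,0,0]]}'
python3 -m creep '{"offset":[[0,0,0]],"rotation":[[0,0,0]]}'
python3 - <<'E'
from h import *
snap('side','s2'); snap('scene','s3')
E
```

```text
time_s: 6.2
ee_pos: [657.0, 10.0, 207.7]
ee_rot: [180.0, -0.1, 85.4]
force: [-2.5, 4.0, 3.9]
gripper_width: 9.3
time_s: 6.32
ee_pos: [658.8, 9.8, 207.3]
ee_rot: [179.7, -0.1, 85.4]
force: [3.2, 5.2, 1.2]
gripper_width: 9.5
```

View pics/s2.png

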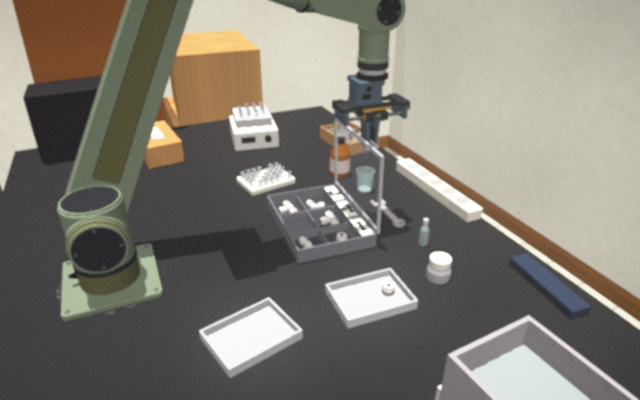

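The lid is upright at (360,190). I'll open slightly to clear the panel, rise, then move back.

```bash
python3 -m creep '{"offset":[[0,0,0],[0,0,0],[0,0,0]],"rotation":[[0,0,0],[0,0,0],[0,0,0]]}' 0.71
python3 -m creep '{"offset":[[0,0,-0.015],[0,0,-0.025],[0,0,-0.025],[0,0,-0.015],[0,0,0]],"rotation":[[0,0,0],[0,0,0],[0,0,0],[0,0,0],[0,0,0]]}'
python3 - <<'E'
from h import *
# stray tee grasp point: tee yaw from run ends, left end(479.4,150.6) right (481.7,90): branch tip (450.1,118.5)
plan([468,118.5,140],173,14)
snap('side','s4'); im,_=load('s4'); cv2.imwrite('pics/c4.png',cv2.resize(im[60:280,220:450],None,fx=2.5,fy=2.5)[:,:,::-1])
E
```

```text
time_s: 6.8
ee_pos: [656.0, 8.6, 207.3]
ee_rot: [-180.0, 0.0, 85.4]
force: [-0.3, -0.5, 0.1]
gripper_width: 26.3
time_s: 7.42
ee_pos: [656.7, 9.1, 289.1]
ee_rot: [179.8, -0.0, 85.4]
force: [0.7, -0.1, -1.6]
gripper_width: 26.3
rot/row [ 0.01  0.01 -6.26] n 14
[[0.0067, -0.0141, 0.0106], [0.0082, -0.0133, 0.0106], [0.0096, -0.0123, 0.0106], [0.0109, -0.0112, 0.0106], [0.012, -0.0099, 0.0106]]
[[0.013, -0.0086, 0.0106], [0.0139, -0.0071, 0.0106], [0.0146, -0.0055, 0.0106], [0.0151, -0.0039, 0.0106], [0.0154, -0.0022, 0.0106]]
[[0.0156, -0.0005, 0.0106], [0.0155, 0.0012, 0.0106], [0.0153, 0.0029, 0.0106], [0.0149, 0.0045, 0.0107]]
```

View pics/c4.png

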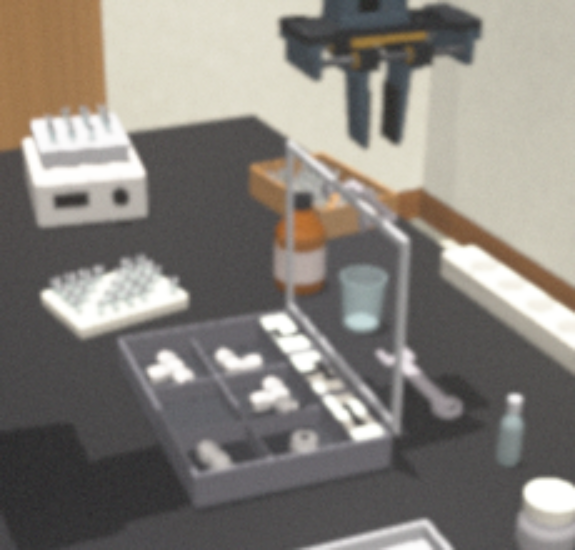

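The lid stands free. I'll retreat level and turn the gripper for the tee.

```bash
python3 - <<'E'
from h import *
plan([452,100,270],175.5,11)
E
```

```text
rot/row [ 0.    0.   -8.19] n 11
[[0.0068, -0.0192, 0.0016], [0.0094, -0.018, 0.0016], [0.0119, -0.0165, 0.0016], [0.0141, -0.0146, 0.0016], [0.016, -0.0125, 0.0016]]
[[0.0177, -0.01, 0.0016], [0.0189, -0.0074, 0.0016], [0.0198, -0.0047, 0.0016], [0.0202, -0.0018, 0.0016], [0.0203, 0.0011, 0.0016]]
[[0.0199, 0.004, 0.0016]]
```

```bash
python3 -m creep '{"offset":[[0.0068,-0.0192,0],[0.0094,-0.018,0],[0.0119,-0.0165,0],[0.0141,-0.0146,0],[0.016,-0.0125,0]],"rotation":[[0,0,-8.2],[0,0,-8.2],[0,0,-8.2],[0,0,-8.2],[0,0,-8.2]]}'
python3 -m creep '{"offset":[[0.0177,-0.01,0.0016],[0.0189,-0.0074,0.0016],[0.0198,-0.0047,0.0016],[0.0202,-0.0018,0.0016],[0.0203,0.0011,0.0016]],"rotation":[[0,0,-8.2],[0,0,-8.2],[0,0,-8.2],[0,0,-8.2],[0,0,-8.2]]}'
python3 -m creep '{"offset":[[0.0199,0.004,0.0016],[0,0,0]],"rotation":[[0,0,-8.2],[0,0,0]]}' 0.45
python3 - <<'E'
from h import *
snap('wrist','w5'); snap('side','s5'); im,_=load('s5'); cv2.imwrite('pics/c5.png',cv2.resize(im[60:280,220:450],None,fx=2.2,fy=2.2)[:,:,::-1])
E
```

```text
time_s: 8.1
ee_pos: [562.0, 50.6, 286.0]
ee_rot: [-179.9, -0.1, 126.7]
force: [-0.5, -0.3, -0.4]
gripper_width: 26.6
time_s: 8.72
ee_pos: [469.2, 91.7, 278.1]
ee_rot: [-180.0, -0.1, 167.7]
force: [0.0, -0.5, -0.4]
gripper_width: 26.3
time_s: 8.98
ee_pos: [450.6, 100.0, 277.0]
ee_rot: [-180.0, -0.1, 175.6]
force: [0.5, -0.4, 0.1]
gripper_width: 43.8
```

View pics/w5.png

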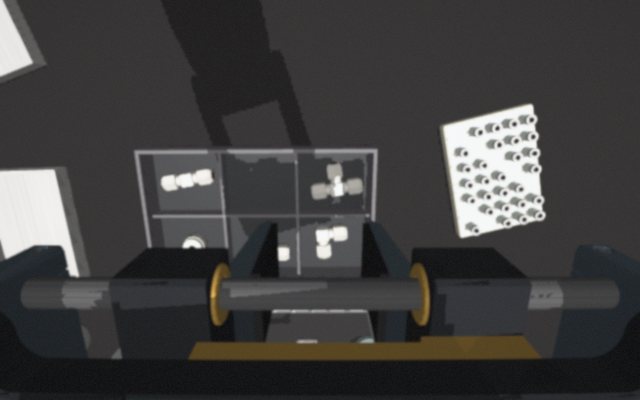

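View pics/c5.png

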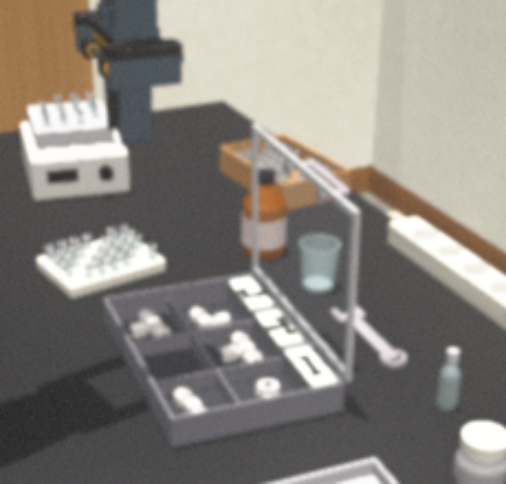

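The lid is still upright. The wrist view has the stray tee at (337,187) with its branch towards the robot, the nut at (193,243) and the free compartment at (258,185). I'll enlarge the tee and nut.

```bash
python3 - <<'E'
from h import *
im,p=load('w5')
a=cv2.resize(im[150:275,130:390],None,fx=3,fy=3,interpolation=cv2.INTER_CUBIC); cv2.imwrite('pics/c6.png',a[:,:,::-1])
# case corners near (outer top z=40)
for u,l in (((135,150),(-101,-142)),((378,149),(-101,142))): print(onz(p,u,40).round(1),c2w(*l).round(1))
E
```

```text
[ 410.2 -113.3   40. ] [ 410.6 -113.9    0. ]
[431.5 169.8  40. ] [433.1 169.2   0. ]
```

View pics/c6.png

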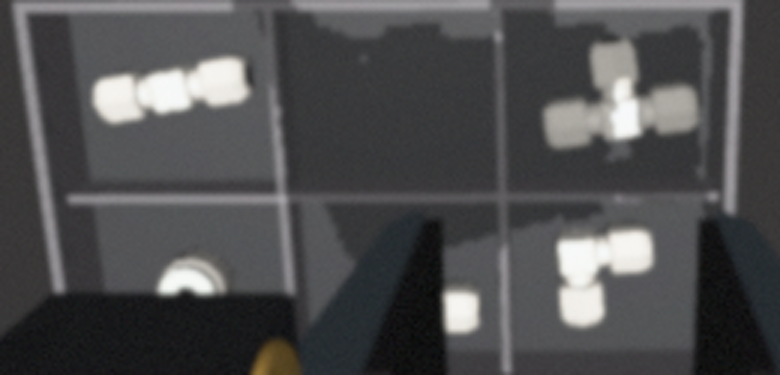

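```bash
python3 - <<'E'
from h import *
im,p=load('w5')
f=lambda u:(u[0]/3+130-.33,u[1]/3+150-.33)
W={n:onz(p,f(u),17) for n,u in dict(bn=(615,62),tip=(612,42),rl=(698,107),rr=(545,126),mid=(621,117)).items()}
for k in W: print(k,W[k].round(1))
d=W['rl']-W['rr'];print('tee yaw',np.degrees(np.arctan2(-d[0],d[1])))
E
```

```text
bn [457.1 118.6  17. ]
tip [448.6 117.9  17. ]
rl [479.  152.1  17. ]
rr [482.2  87.3  17. ]
mid [480.8 119.5  17. ]
tee yaw 2.8334302461449026
```

```bash
python3 - <<'E'
from h import *
plan([452.5,118.5,60],179,5)
E
```

```text
rot/row [-0.  -0.  -0.7] n 5
[[0.0002, 0.0038, 0.0435], [0.0002, 0.0038, 0.0435], [0.0001, 0.0038, 0.0435], [0.0001, 0.0038, 0.0435], [0.0, 0.0038, 0.0435]]
```

```bash
python3 -m creep '{"offset":[[0.0002,0.0038,0.0435],[0.0002,0.0038,0.0435],[0.0001,0.0038,0.0435],[0.0001,0.0038,0.0435],[0,0.0038,0.0435]],"rotation":[[0,0,-0.7],[0,0,-0.7],[0,0,-0.7],[0,0,-0.7],[0,0,-0.7]]}' 0.63
python3 -m creep '{"offset":[[0,0,0],[0,0,0]],"rotation":[[0,0,0],[0,0,0]]}'
python3 - <<'E'
from h import *
im,p=snap('wrist','w7'); s=env.state(); print(s['ee_pos'],s['ee_rot'],s['gripper_width'])
for z in (22,): print(proj(p,[452.5,118.5,z]))
snap('side','s7'); im,_=load('s7'); cv2.imwrite('pics/c7.png',cv2.resize(im[120:280,220:400],None,fx=4,fy=4)[:,:,::-1][:600])
E
```

```text
time_s: 9.7
ee_pos: [453.3, 118.7, 58.7]
ee_rot: [180.0, 0.0, 179.0]
force: [-0.5, -0.3, 0.3]
gripper_width: 33.8
time_s: 9.95
ee_pos: [453.8, 118.9, 61.3]
ee_rot: [180.0, 0.1, 179.0]
force: [0.4, 0.5, 0.8]
gripper_width: 33.7
[454.09994392 119.012087    61.86056354] [179.95180338   0.1878282  179.05218447] 33.75798411389756
[318.47549089 224.65970723]
```

View pics/w7.png

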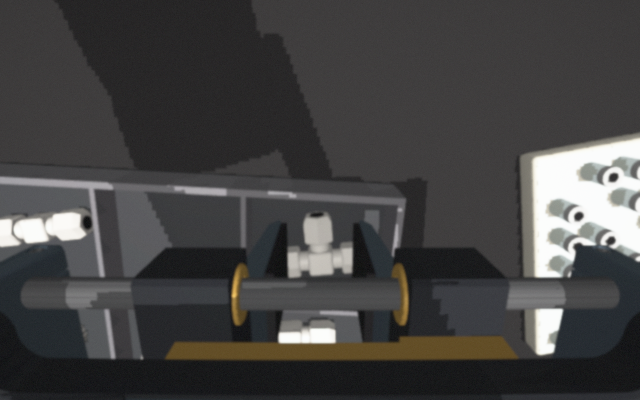

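View pics/c7.png

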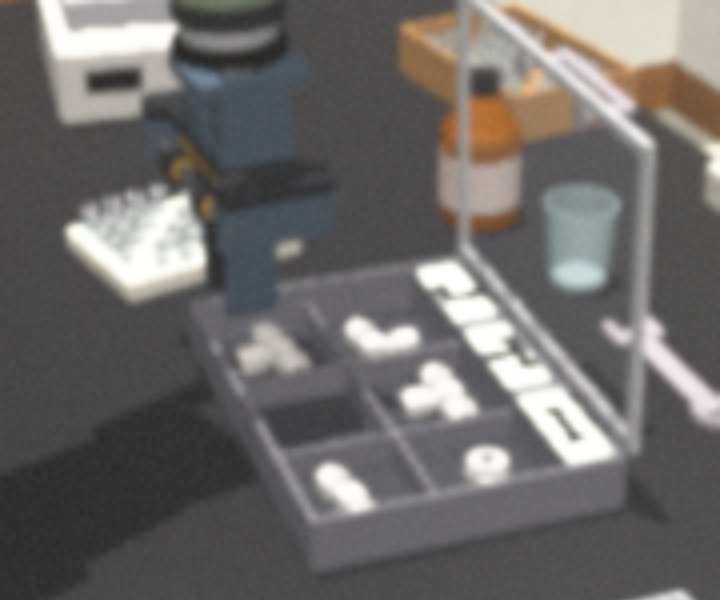

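```bash
python3 - <<'E'
from h import *
im,p=load('w7')
for u in ((318,220),(318,247),(318,213)): print([onz(p,u,z).round(1) for z in (22,13)])
print('wall inner top', onz(p,(318,200),40), onz(p,(318,193),40))
c=im[170:270,230:410];cv2.imwrite('pics/c8.png',cv2.resize(c,None,fx=4.4,fy=4.4,interpolation=cv2.INTER_CUBIC)[:,:,::-1])
E
```

```text
[array([449.4, 118.3,  22. ]), array([452.5, 118.2,  13. ])]
[array([467.8, 117.9,  22. ]), array([471.7, 117.8,  13. ])]
[array([444.7, 118.3,  22. ]), array([447.6, 118.3,  13. ])]
wall inner top [431.14935584 118.65607099  40.        ] [427.03107838 118.73269357  40.        ]
```

View pics/c8.png

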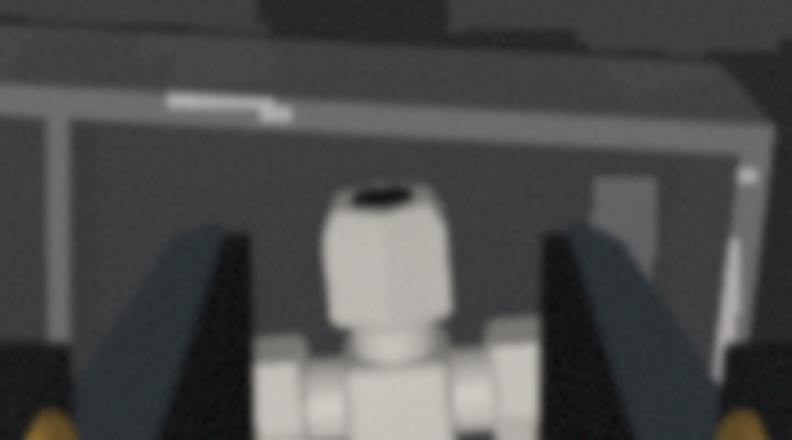

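The branch nut spans x 449–468 and the wall's inner face is at about 432.5. I'll centre the pads at x=452 and go down.

```bash
python3 -m creep '{"offset":[[0.002,0,0.01],[0,0,0.011],[0,0,0.011]],"rotation":[[0,0,0],[0,0,0],[0,0,0]]}'
python3 -m creep '{"offset":[[0,0,0.008],[0,0,0.006],[0,0,0.005],[0,0,0]],"rotation":[[0,0,0],[0,0,0],[0,0,0],[0,0,0]]}'
```

```text
time_s: 10.42
ee_pos: [450.8, 119.0, 27.9]
ee_rot: [180.0, 0.1, 179.1]
force: [2.4, 0.8, 1.3]
gripper_width: 33.7
time_s: 10.92
ee_pos: [450.9, 119.0, 9.0]
ee_rot: [180.0, 0.0, 179.1]
force: [5.2, -0.1, -2.0]
gripper_width: 33.8
```

```bash
python3 -m creep '{"offset":[[-0.0012,0,0.001],[0,0,0],[0,0,0],[0,0,0],[0,0,0]],"rotation":[[0,0,0],[0,0,0],[0,0,0],[0,0,0],[0,0,0]]}' 1 25
python3 -m creep '{"offset":[[0,0,-0.012],[0,0,-0.02],[0,0,-0.03],[0,0,0]],"rotation":[[0,0,0],[0,0,0],[0,0,0],[0,0,0]]}'
python3 - <<'E'
from h import *
snap('wrist','w9')
im,_=load('w9');cv2.imwrite('pics/c9.png',cv2.resize(im[170:290,200:440],None,fx=3.2,fy=3.2,interpolation=cv2.INTER_CUBIC)[:,:,::-1])
print(env.state()['ee_pos'],env.state()['ee_rot'])
E
```

```text
time_s: 11.55
ee_pos: [451.3, 118.9, 8.3]
ee_rot: [180.0, -0.0, 179.1]
force: [0.1, -0.1, -2.3]
gripper_width: 20.0
time_s: 12.05
ee_pos: [453.4, 119.4, 72.7]
ee_rot: [179.9, 0.3, 179.1]
force: [0.5, -0.5, -1.4]
gripper_width: 19.9
[452.17838053 119.07643188  71.31779534] [1.79955533e+02 1.52447459e-01 1.79112666e+02]
```

View pics/c9.png

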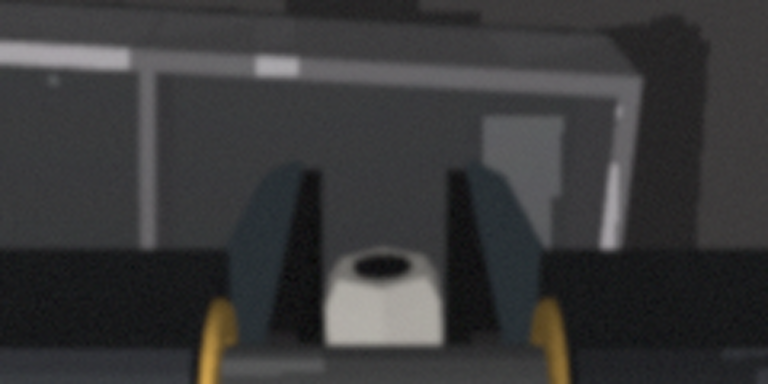

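The tee is held at 19.9 mm. I'll move it to the middle-near compartment.

```bash
python3 - <<'E'
from h import *
plan([447.5,24,71],175.5,4)
E
```

```text
rot/row [0.01 0.04 0.9 ] n 4
[[0.0008, -0.0238, 0.0001], [0.0004, -0.0238, 0.0001], [0.0001, -0.0238, 0.0001], [-0.0003, -0.0238, 0.0001]]
```

```bash
python3 -m creep '{"offset":[[0.0008,-0.0238,0],[0.0004,-0.0238,0],[0.0001,-0.0238,0],[-0.0003,-0.0238,0],[0,0,0]],"rotation":[[0,0,0.9],[0,0,0.9],[0,0,0.9],[0,0,0.9],[0,0,0]]}'
python3 -m creep '{"offset":[[0,0,0.02],[0,0,0.02],[0,0,0.012],[0,0,0.008],[0,0,0]],"rotation":[[0,0,0],[0,0,0],[0,0,0],[0,0,0],[0,0,0]]}'
```

```text
time_s: 12.72
ee_pos: [445.7, 22.8, 69.3]
ee_rot: [-180.0, -0.1, 175.4]
force: [-0.2, 0.6, -1.8]
gripper_width: 20.0
time_s: 13.35
ee_pos: [446.6, 24.0, 9.9]
ee_rot: [180.0, -0.1, 175.5]
force: [0.4, 0.1, -1.4]
gripper_width: 19.7
```

```bash
python3 -m creep '{"offset":[[0,0,0.0015],[0,0,0]],"rotation":[[0,0,0],[0,0,0]]}'
python3 -m creep '{"offset":[[0,0,0],[0,0,0],[0,0,0]],"rotation":[[0,0,0],[0,0,0],[0,0,0]]}' 0.6
python3 -m creep '{"offset":[[0,0,-0.02],[0,0,-0.05],[0,0,-0.06],[0,0,-0.06],[0,0,-0.04]],"rotation":[[0,0,0],[0,0,0],[0,0,0],[0,0,0],[0,0,0]]}'
python3 - <<'E'
from h import *
snap('wrist','w10')
E
```

```text
time_s: 13.6
ee_pos: [447.1, 23.8, 9.2]
ee_rot: [180.0, 0.1, 175.5]
force: [0.9, -0.4, -1.4]
gripper_width: 19.9
time_s: 13.98
ee_pos: [447.0, 23.8, 9.0]
ee_rot: [180.0, 0.0, 175.5]
force: [-0.6, -0.6, 0.6]
gripper_width: 36.7
time_s: 14.6
ee_pos: [447.4, 23.8, 242.0]
ee_rot: [180.0, 0.2, 175.5]
force: [0.2, -0.0, -0.5]
gripper_width: 36.5
```

View pics/w10.png

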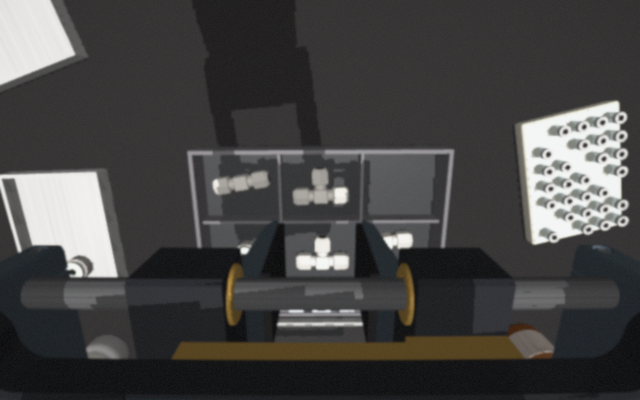

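The tee now lies at (320,190) in the middle-near compartment. Next is the nut.

```bash
python3 - <<'E'
from h import *
_,pd=load('s7');_,ps=load('scene0')
print(onz(pd,(488/4+220,459/4+120),24),onz(ps,(402/3.4+169.6,188/3.4+169.6),24),c2w(26,-93))
plan([540,-76,150],175.5,5)
E
```

```text
[547.45394266 -76.72314336  24.        ] [545.18548746 -73.8077118   24.        ] [541.04045989 -75.16946421   0.        ]
rot/row [0.02 0.14 0.  ] n 5
[[-0.0193, -0.0185, 0.0195], [-0.0193, -0.0185, 0.0195], [-0.0194, -0.0185, 0.0194], [-0.0194, -0.0185, 0.0194], [-0.0195, -0.0185, 0.0193]]
```

```bash
python3 -m creep '{"offset":[[-0.0144,-0.0195,0.018],[-0.0144,-0.0195,0.018],[-0.0144,-0.0195,0.018],[-0.0144,-0.0195,0.018],[-0.0144,-0.0195,0.018]],"rotation":[[0,0,0],[0,0,0],[0,0,0],[0,0,0],[0,0,0]]}' 0.45
python3 -m creep '{"offset":[[0,0,0]],"rotation":[[0,0,0]]}'
python3 - <<'E'
from h import *
snap('wrist','w11');print(env.state()['ee_pos'])
E
```

```text
time_s: 15.28
ee_pos: [511.1, -79.7, 147.9]
ee_rot: [180.0, -0.0, 175.5]
force: [0.6, 0.4, -0.6]
gripper_width: 50.0
time_s: 15.4
ee_pos: [510.4, -79.8, 147.1]
ee_rot: [180.0, -0.2, 175.4]
force: [-0.8, -0.2, 0.1]
gripper_width: 50.1
[510.41562292 -79.11284552 148.08357333]
```

View pics/w11.png

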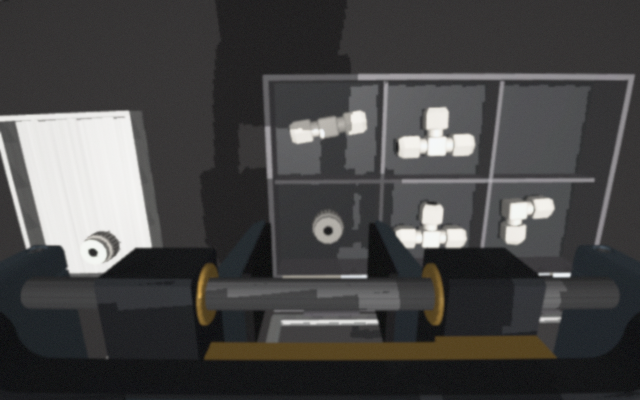

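The wrist view has the nut in the case at (328,228), hole at (328,231). The tray's own nut is at (95,250), with both tees at (435,145) and (432,235).

```bash
python3 - <<'E'
from h import *
_,p=load('w11')
n=onz(p,(328,231),24);print(n,'own',onz(p,(95,251),24),onz(p,(328,228),18))
print('tray near corners',onz(p,(0,118),22),onz(p,(130,112),22))
plan([n[0],n[1],40],175.5,4)
E
```

```text
[544.95821511 -74.72888454  24.        ] own [ 547.36074699 -289.01940963   24.        ] [544.31063525 -74.53569052  18.        ]
tray near corners [ 423.26624289 -341.77449555   22.        ] [ 428.37500644 -229.99591422   22.        ]
rot/row [ 0.01 -0.03 -0.01] n 4
[[-0.0086, 0.0018, 0.027], [-0.0086, 0.0018, 0.027], [-0.0086, 0.0018, 0.027], [-0.0085, 0.0018, 0.027]]
```

```bash
python3 -m creep '{"offset":[[-0.0086,0.0018,0.027],[-0.0086,0.0018,0.027],[-0.0086,0.0018,0.027],[-0.0085,0.0018,0.027],[0,0,0]],"rotation":[[0,0,0],[0,0,0],[0,0,0],[0,0,0],[0,0,0]]}'
python3 -m creep '{"offset":[[0,0,0.013],[0,0,0.012],[0,0,0.006],[0,0,0]],"rotation":[[0,0,0],[0,0,0],[0,0,0],[0,0,0]]}'
python3 -m creep '{"offset":[[0,0,0],[0,0,0],[0,0,0],[0,0,0],[0,0,0]],"rotation":[[0,0,0],[0,0,0],[0,0,0],[0,0,0],[0,0,0]]}' 1 20
```

```text
time_s: 16.08
ee_pos: [544.6, -73.5, 40.0]
ee_rot: [180.0, -0.2, 175.6]
force: [0.2, 0.2, 0.1]
gripper_width: 50.1
time_s: 16.58
ee_pos: [545.3, -74.5, 9.5]
ee_rot: [180.0, -0.1, 175.5]
force: [0.7, 0.8, 0.6]
gripper_width: 49.9
time_s: 17.2
ee_pos: [545.9, -74.6, 10.1]
ee_rot: [-180.0, 0.0, 175.5]
force: [0.3, -0.5, 2.1]
gripper_width: 26.6
```

```bash
python3 -m creep '{"offset":[[0,0,-0.015],[0,0,-0.025],[0,0,-0.03],[0,0,-0.01],[0,0,0]],"rotation":[[0,0,0],[0,0,0],[0,0,0],[0,0,0],[0,0,0]]}'
python3 - <<'E'
from h import *
plan([477,-293,85],175.5,7)
E
```

```text
time_s: 17.82
ee_pos: [545.9, -74.6, 90.4]
ee_rot: [180.0, 0.1, 175.5]
force: [-0.8, -0.3, -0.6]
gripper_width: 26.8
rot/row [0.   0.01 0.  ] n 7
[[0.0074, -0.0319, 0.0008], [0.0074, -0.0319, 0.0008], [0.0074, -0.0319, 0.0008], [0.0074, -0.0319, 0.0008], [0.0074, -0.0319, 0.0008]]
[[0.0074, -0.0319, 0.0008], [0.0074, -0.0319, 0.0008]]
```

```bash
python3 -m creep '{"offset":[[0.0074,-0.0319,0],[0.0074,-0.0319,0],[0.0074,-0.0319,0],[0.0074,-0.0319,0],[0.0074,-0.0319,0]],"rotation":[[0,0,0],[0,0,0],[0,0,0],[0,0,0],[0,0,0]]}'
python3 -m creep '{"offset":[[0.0074,-0.0319,0],[0.0074,-0.0319,0],[0,0,0]],"rotation":[[0,0,0],[0,0,0],[0,0,0]]}'
python3 - <<'E'
from h import *
snap('wrist','w12');print(env.state()['ee_pos'])
E
```

```text
time_s: 18.45
ee_pos: [495.1, -231.2, 88.3]
ee_rot: [179.9, -0.2, 175.5]
force: [-0.3, -0.1, -0.1]
gripper_width: 26.4
time_s: 18.82
ee_pos: [475.3, -294.3, 88.4]
ee_rot: [179.9, -0.1, 175.3]
force: [-0.5, 0.6, -0.6]
gripper_width: 26.8
[ 475.62298644 -293.1429996    88.48083953]
```

View pics/w12.png

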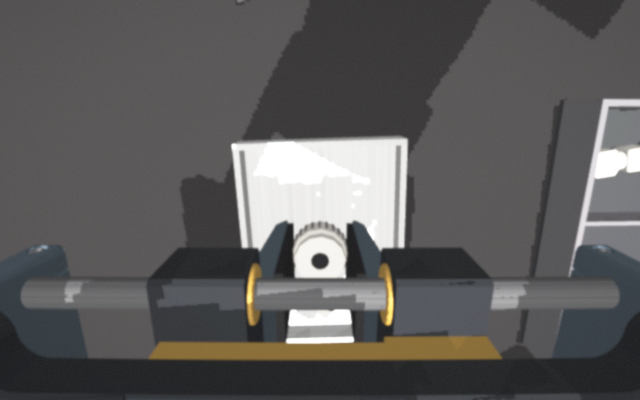

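```bash
python3 -m creep '{"offset":[[0,0,0.025],[0,0,0.025],[0,0,0.016],[0,0,0.011],[0,0,0]],"rotation":[[0,0,0],[0,0,0],[0,0,0],[0,0,0],[0,0,0]]}'
python3 -m creep '{"offset":[[0,0,0.0005],[0,0,0]],"rotation":[[0,0,0],[0,0,0]]}'
python3 -m creep '{"offset":[[0,0,0],[0,0,0],[0,0,0],[0,0,0]],"rotation":[[0,0,0],[0,0,0],[0,0,0],[0,0,0]]}' 0.5
python3 -m creep '{"offset":[[0,0,-0.02],[0,0,-0.05],[0,0,-0.06],[0,0,-0.06],[0,0,-0.06]],"rotation":[[0,0,0],[0,0,0],[0,0,0],[0,0,0],[0,0,0]]}'
python3 - <<'E'
from h import *
snap('wrist','w13')
snap('side','s13')
E
```

```text
time_s: 19.5
ee_pos: [476.4, -292.6, 12.2]
ee_rot: [180.0, -0.1, 175.5]
force: [-0.2, -0.4, -0.4]
gripper_width: 26.9
time_s: 19.75
ee_pos: [477.0, -293.4, 13.0]
ee_rot: [-180.0, 0.1, 175.5]
force: [0.4, 0.5, -1.4]
gripper_width: 26.8
time_s: 20.25
ee_pos: [476.6, -293.1, 12.3]
ee_rot: [180.0, 0.0, 175.5]
force: [0.6, -0.3, 0.8]
gripper_width: 45.5
time_s: 20.88
ee_pos: [476.3, -292.9, 264.4]
ee_rot: [-180.0, 0.0, 175.5]
force: [1.5, -1.0, -0.5]
gripper_width: 45.5
```

View pics/w13.png

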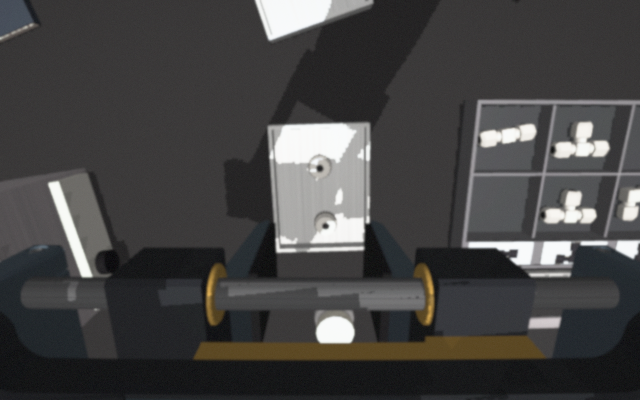

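View pics/s13.png

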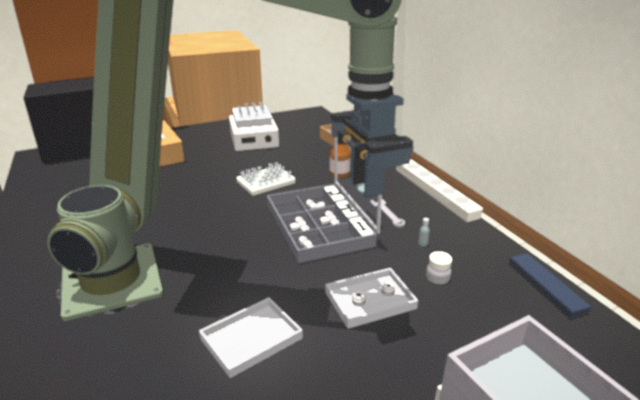

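The wrist view shows both nuts standing in the tray at (320,167) and (326,223), and both tees in the middle column. I'll go back over the bar to close the lid.

```bash
python3 -m creep '{"offset":[[0,0,-0.03]],"rotation":[[0,0,0]]}' 0.71
python3 - <<'E'
from h import *
plan([657,9.5,295],85.4,10)
E
```

```text
time_s: 21.1
ee_pos: [475.6, -292.5, 291.3]
ee_rot: [179.9, -0.2, 175.5]
force: [-0.8, 0.2, 0.6]
gripper_width: 38.5
rot/row [-0.01 -0.02  9.01] n 10
[[-0.0157, 0.0315, -0.0004], [-0.0106, 0.0336, -0.0004], [-0.0052, 0.0348, -0.0003], [0.0003, 0.0352, -0.0003], [0.0058, 0.0347, -0.0003]]
[[0.0112, 0.0334, -0.0003], [0.0163, 0.0312, -0.0003], [0.021, 0.0283, -0.0003], [0.0252, 0.0247, -0.0004], [0.0287, 0.0204, -0.0004]]
```

```bash
python3 -m creep '{"offset":[[-0.0157,0.0315,-0.0005],[-0.0106,0.0336,-0.0005],[-0.0052,0.0348,0],[0.0003,0.0352,0],[0.0058,0.0347,0]],"rotation":[[0,0,9],[0,0,9],[0,0,9],[0,0,9],[0,0,9]]}'
python3 -m creep '{"offset":[[0.0112,0.0334,0],[0.0163,0.0312,0],[0.021,0.0283,0],[0.0252,0.0247,0],[0.0287,0.0204,0]],"rotation":[[0,0,9],[0,0,9],[0,0,9],[0,0,9],[0,0,9]]}'
python3 -m creep '{"offset":[[0,0,0],[0,0,0]],"rotation":[[0,0,0],[0,0,0]]}'
python3 - <<'E'
from h import *
snap('wrist','w14')
plan([657,9.5,207.5],85.4,5)
E
```

```text
time_s: 21.72
ee_pos: [567.4, -141.2, 292.3]
ee_rot: [-180.0, -0.1, 130.2]
force: [1.3, -0.1, -0.5]
gripper_width: 26.2
time_s: 22.35
ee_pos: [658.0, 9.9, 292.2]
ee_rot: [-179.9, 0.0, 85.2]
force: [-1.2, -0.2, -0.3]
gripper_width: 26.3
time_s: 22.6
ee_pos: [657.2, 8.5, 292.5]
ee_rot: [-179.9, 0.0, 85.6]
force: [0.4, -0.7, 0.2]
gripper_width: 26.4
rot/row [-0.01  0.01  0.02] n 5
[[0.0003, -0.0, 0.0171], [0.0003, -0.0, 0.0171], [0.0003, -0.0, 0.0171], [0.0003, -0.0001, 0.0171], [0.0003, -0.0001, 0.0171]]
```

View pics/w14.png

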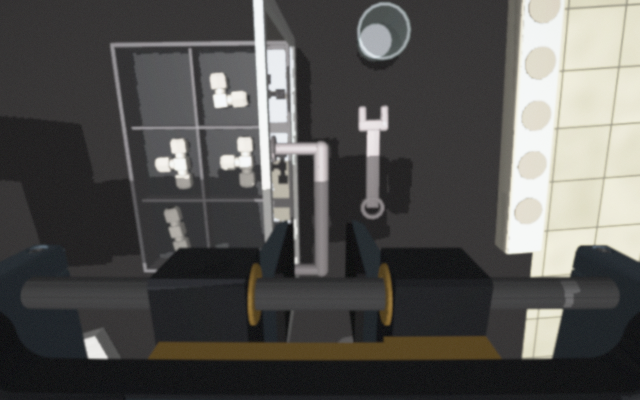

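The bar at (321,145–270) lies between the fingers, and the tees sit at (175,162) and (240,160). Time to descend and grip.

```bash
python3 -m creep '{"offset":[[0.0003,0,0.022],[0.0003,0,0.022],[0,0,0.02],[0,0,0.014],[0,0,0.007]],"rotation":[[0,0,0],[0,0,0],[0,0,0],[0,0,0],[0,0,0]]}'
python3 -m creep '{"offset":[[0,0,0],[0,0,0],[0,0,0],[0,0,0]],"rotation":[[0,0,0],[0,0,0],[0,0,0],[0,0,0]]}' 1 15
python3 - <<'E'
from h import *
s=env.state();print(s['ee_pos'],s['gripper_width'])
h=c2w(103,0);e=np.array([np.cos(np.radians(CY)),np.sin(np.radians(CY))])
b=[(np.array(s['ee_pos'][:2])-h[:2])@e, s['ee_pos'][2]+18.8-40.5]
b0=np.arctan2(37,-184);th=b0-np.arctan2(b[1],b[0]);print(b,np.hypot(*b),np.degrees(th))
f=lambda t:np.array([-184*np.cos(t)+37*np.sin(t),184*np.sin(t)+37*np.cos(t)])
P=np.array([f(a) for a in np.linspace(th,0,21)]);d=np.diff(P,axis=0)/1000
for i in range(0,20,5): print([[0,float(round(a,4)),float(round(-c,4))] for a,c in d[i:i+5]])
E
```

```text
time_s: 23.28
ee_pos: [657.4, 8.8, 207.8]
ee_rot: [-180.0, 0.0, 85.5]
force: [-0.3, -0.6, -0.1]
gripper_width: 26.5
time_s: 23.78
ee_pos: [658.2, 9.4, 209.2]
ee_rot: [179.9, 0.0, 85.5]
force: [-0.0, -0.3, 3.8]
gripper_width: 9.4
[658.17119589   9.43965927 209.17373896] 9.358814234784978
[np.float64(33.049636247052824), np.float64(187.47373896483165)] 190.3646008519345 88.62811002268509
[[0, -0.0144, -0.002], [0, -0.0145, -0.0008], [0, -0.0145, 0.0003], [0, -0.0144, 0.0014], [0, -0.0143, 0.0025]]
[[0, -0.0141, 0.0036], [0, -0.0137, 0.0047], [0, -0.0133, 0.0057], [0, -0.0129, 0.0067], [0, -0.0123, 0.0077]]
[[0, -0.0117, 0.0086], [0, -0.011, 0.0095], [0, -0.0102, 0.0103], [0, -0.0094, 0.0111], [0, -0.0085, 0.0118]]
[[0, -0.0075, 0.0124], [0, -0.0066, 0.0129], [0, -0.0055, 0.0134], [0, -0.0045, 0.0138], [0, -0.0034, 0.0141]]
```

```bash
python3 -m creep '{"offset":[[0,-0.0144,-0.002],[0,-0.0145,-0.0008],[0,-0.0145,0.0003],[0,-0.0144,0.0014],[0,-0.0143,0.0025]],"rotation":[[0,0,0],[0,0,0],[0,0,0],[0,0,0],[0,0,0]]}'
python3 -m creep '{"offset":[[0,-0.0141,0.0036],[0,-0.0137,0.0047],[0,-0.0133,0.0057],[0,-0.0129,0.0067],[0,-0.0123,0.0077]],"rotation":[[0,0,0],[0,0,0],[0,0,0],[0,0,0],[0,0,0]]}'
python3 -m creep '{"offset":[[0,-0.0117,0.0086],[0,-0.011,0.0095],[0,-0.0102,0.0103],[0,-0.0094,0.0111],[0,-0.0085,0.0118]],"rotation":[[0,0,0],[0,0,0],[0,0,0],[0,0,0],[0,0,0]]}'
```

```text
time_s: 24.4
ee_pos: [584.4, 15.0, 207.0]
ee_rot: [-180.0, 0.0, 85.5]
force: [2.8, -0.7, 2.3]
gripper_width: 9.5
time_s: 25.02
ee_pos: [517.8, 20.3, 178.1]
ee_rot: [-179.9, 0.0, 85.5]
force: [2.4, -1.6, 0.2]
gripper_width: 9.5
time_s: 25.65
ee_pos: [467.9, 24.2, 126.4]
ee_rot: [-179.9, 0.0, 85.5]
force: [1.8, -1.7, 1.3]
gripper_width: 9.5
```

```bash
python3 -m creep '{"offset":[[0,-0.0075,0.0124],[0,-0.0066,0.0129],[0,-0.0055,0.0134],[0,-0.0045,0.0138],[0,-0.0034,0.0141]],"rotation":[[0,0,0],[0,0,0],[0,0,0],[0,0,0],[0,0,0]]}'
python3 -m creep '{"offset":[[0,0,0],[0,0,0]],"rotation":[[0,0,0],[0,0,0]]}'
```

```text
time_s: 26.28
ee_pos: [441.2, 26.4, 59.7]
ee_rot: [-180.0, 0.0, 85.5]
force: [1.3, -2.8, 1.1]
gripper_width: 9.2
time_s: 26.52
ee_pos: [441.4, 26.4, 59.9]
ee_rot: [-179.9, 0.0, 85.5]
force: [2.6, -2.6, -4.3]
gripper_width: 9.5
```

```bash
python3 -m creep '{"offset":[[0,0,0.0015],[0,0,0.001],[0,0,0],[0,0,0]],"rotation":[[0,0,0],[0,0,0],[0,0,0],[0,0,0]]}'
```

```text
time_s: 27.02
ee_pos: [441.1, 26.5, 58.7]
ee_rot: [-180.0, -0.0, 85.5]
force: [-1.1, -1.8, 5.8]
gripper_width: 9.3
```

```bash
python3 -m creep '{"offset":[[0,0,0.0015],[0,0,0.001],[0,0,0],[0,0,0]],"rotation":[[0,0,0],[0,0,0],[0,0,0],[0,0,0]]}'
```

```text
time_s: 27.52
ee_pos: [441.2, 26.6, 57.7]
ee_rot: [-180.0, -0.0, 85.5]
force: [-5.8, -2.6, 21.3]
gripper_width: 9.9
```

The lid is seated on its stop, with the upward force rising to 21 N. I'll release, rise and check.

```bash
python3 -m creep '{"offset":[[0,0,-0.004],[0,0,0],[0,0,0],[0,0,0],[0,0,0]],"rotation":[[0,0,0],[0,0,0],[0,0,0],[0,0,0],[0,0,0]]}' 0.3
python3 -m creep '{"offset":[[0,0,-0.03],[0,0,-0.04],[0,0,-0.04],[-0.02,0,-0.03],[0,0,0]],"rotation":[[0,0,0],[0,0,0],[0,0,0],[0,0,0],[0,0,0]]}'
python3 - <<'E'
from h import *
im,p=snap('wrist','w15')
for u in ((320,140),): pass
im,_=snap('side','s15');cv2.imwrite('pics/c15.png',cv2.resize(im[160:330,230:430],None,fx=3.5,fy=3.5,interpolation=cv2.INTER_CUBIC)[:,:,::-1])
E
```

```text
time_s: 28.15
ee_pos: [441.7, 26.5, 59.4]
ee_rot: [-180.0, -0.0, 85.5]
force: [0.2, 0.0, 0.1]
gripper_width: 56.5
time_s: 28.78
ee_pos: [441.5, 6.0, 201.6]
ee_rot: [179.7, -0.0, 85.4]
force: [0.8, 0.5, 0.3]
gripper_width: 63.4
```

View pics/w15.png

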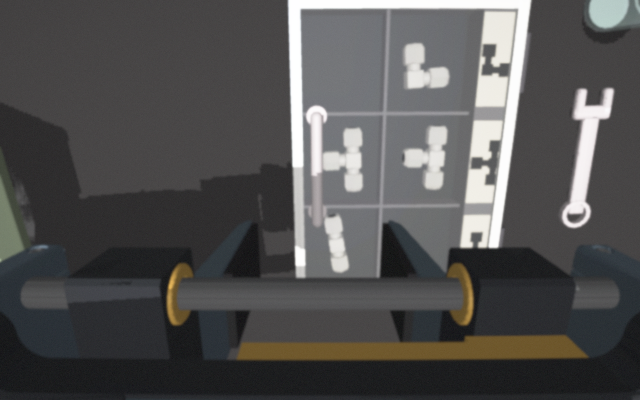

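View pics/c15.png

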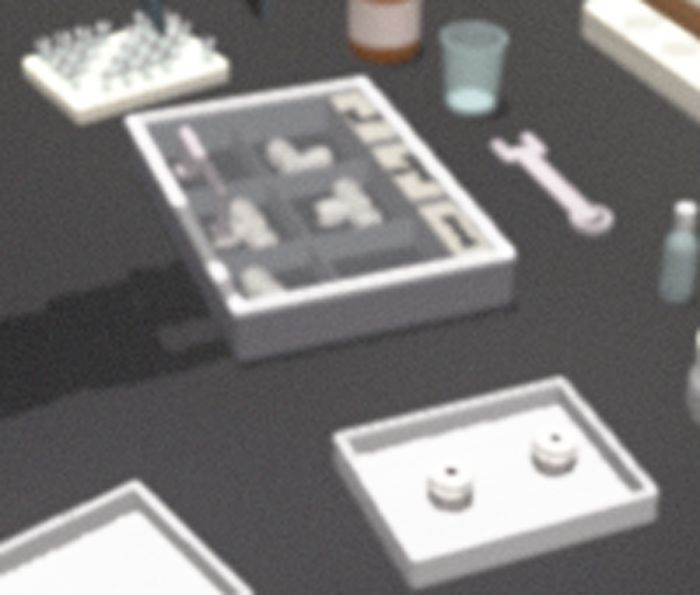

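The lid corners in the side view, (298,248) and (266,194), match the starting picture. Handing in.

```bash
python3 - <<'E'
from h import *
a,_=load('side0');b,_=load('s15')
print('edge-region diff',np.abs(a[190:270,265:300].astype(int)-b[190:270,265:300]).mean())
print(env.state()['force']); print(env.job_done())
E
```

```text
edge-region diff 15.442738095238095
[-0.43855175 -0.74617456 -0.83537357]
the job is handed in; nothing more can be done
None
```

The job is handed in at about 29 s of robot time.

- **Lid test:** I swung the lid to about 89° and let go, and it stood free until I closed it about 17 s later.
- **Tee:** the misplaced tee was in the left-near compartment, in the elbow column. It now lies in the free near compartment of the middle, tee-labelled column.
- **Nut:** the knurled nut stands in the farther tray beside the other inlet nut.
- **Lid closed:** I pressed it shut until the push reached 21 N, then let go and raised the gripper clear.

**Last checks:**
- The lid corners in the side view match the starting picture to within about 1 px.
- Both tees show in the tee column, one per compartment. The union and elbow appear where they were, and both nuts stand in the tray.
- The measured force was near zero, under 1 N on each axis, with the gripper about 120 mm above the bar.
- A raw image difference around the near lid edge came out at 15 grey levels, so it was not a clean match. I put it down to changed shadows and the moved tee, but did not look further.
- I did not measure the shift of the bottles, jar, beaker and spanner. Those I could see in the last pictures looked undisturbed, but the jar and most of the solvent bottle were out of the cropped side view.

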